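# Build the thrust stack and hold the dial gauge on its mark

### The arm

A 7-joint arm with a two-finger parallel gripper is mounted at the origin on the work surface. World frame = base frame: x ahead of the robot, y to its left, z up, the work surface at z = 0. Lengths are in m, angles in rad, forces in N, time in s.
With the tool pointing down it reaches from about 0.4 to 0.85 m from the base axis. Payload 10.4 kg.
Tool frame: the origin (TCP) lies at the very end of the fingers, on their centre line; the grasp point (between the pads) lies 19 mm behind it; z points along the fingers, y is the line along which they close (so a half turn about z gives the same grasp; the last joint's range is limited). The gripper opens to 85 mm and grips with 20 to 120 N. Pads are 22 mm wide; open, the fingers measure 114 mm over their backs; the gripper's body (76 mm by 85 mm) begins 54 mm behind the grasp point. The pads swing forward as they close: fully open they stand 13 mm farther back than shut.
Start: joints at [-1.366, 0.332, -0.065, 1.46, 0.022, 1.35, -0.088], TCP at [0.141, 0.609, 0.231] pointing down, gripper open.
Joint ranges: [-2.6, 2.6], [-0.5, 2.12], [-1.47, 1.34], [0.16, 2.42], [-1.27, 4.41], [0.06, 2.06], [-2.6, 2.6]. Speed limits (rad/s): [2.22, 2.22, 2.79, 2.79, 3.14, 3.14, 3.14].

### API

Orientations are given as a unit quaternion [w, x, y, z].
In Python, from bench import r gives the robot as it stands. The module is installed in compiled form; this text tells all that it offers.
- The arm moves only by the shell command python3 -m pendant 'ROWS' [OPENING]. ROWS is a JSON object of lists of equal length, an entry for each row: "delta_pos": the shift along the tool's x, y, z in mm, a list of three; "rotation": the turn, a rotation vector about the tool's x, y, z in rad, a list of three. In form: {"delta_pos": [[dx, dy, dz], ...], "rotation": [[ax, ay, az], ...]}. A call has 1 to 20 rows; each row is the pose to reach, as a shift and turn from the pose commanded when the call began, along the tool's axes at that moment; what a row does not reach only later rows make up. A row lasts 1/10 s, in which the tool goes at most 50 mm and 8.59 degrees, less where a joint would pass 70% of its speed; a pose out of reach is approached as far as the arm can. A call with a gripper value outside its range is refused whole. OPENING is the finger opening in mm, from 0 to 85.4, set as the call begins (- or left out, the last holds). The fingers move at their own pace and stop on an object; the grip force is fixed at half the most. Time passes only in rows, so rows that repeat a pose let the fingers close. It gives the time, the measured TCP pose, the force, the opening and the grip force at its end, in the units of the state.
- r.read_state(): the state, without advancing time (a new reading comes with each control period).
- r.capture(name): name is "side" or "top" or "wrist"; returns a dict with "color" (420x560x3 uint8, red, green, blue), "mtx" (3x3 intrinsics, pixels), "R" (3x3) and "t" (3): a world point X has camera coordinates R X + t; the wrist camera has in their place "hand_eye" (4x4, takes a point from camera to tool coordinates, whose origin is the TCP and whose axes are the flange's). Camera axes: x right, y down, z forward; pixel columns grow to the right and rows downward; lengths in m; the calibration is good to about 2 mm. A picture is of the moment at which its call begins: read the wrist's pose just before it. There is no depth.
- r.finish_job(): hands the job in; it is judged then, once.
The state is a dict: "clock": time; "joint_positions": joint angles; "dq": joint speeds; "effort": joint torques, N m; "eef_pos": TCP position; "ee_rot": TCP orientation; "contact_force": force on the tool from outside, world axes, zero at the start; "torque": the same for the moment, N m; "width": finger opening in m; "grip_force": force on a finger pad.
Only numpy, scipy, OpenCV 4.12 (cv2) and the standard library are available. Lean on these libraries where they do the work, as an engineer would, in place of code of your own. Each camera call takes 0.05 s, during which the arm holds its last target. There are 200 camera calls.

### The job

The hub is already in the checking nest: lay the spacer ring flat on it and then the solid disc, marked face up, on the spacer, all squarely between the nest's two cheeks. Then take the dial gauge from its stand and hold it upright with its tip on the disc's marked spot and its dial facing one of the cheeks, pushing lightly so that the plunger is pressed in about half of its 16 mm travel (never pressing hard). Finish while holding the gauge like that, without letting go, and leave the other things on the bench where they are.

Things in the scene. Friction and masses are not known exactly. Their poses are not given: they have to be found in the camera images.
- nest: Checking nest, fixed: grey base plate 130 x 84 x 12 mm; two aluminium cheeks at its +x and -x ends rise to 61 mm above the bench, the top 7 mm flared as a lead-in. The pocket between them is 53 mm across (parts are 50), open at its +y and -y sides through gaps over 30 mm wide for the gripper's fingers. Origin: centre of the underside; x runs cheek to cheek (long side), y through the gaps, z up.
- nest_floor (a point): Centre of the pocket's floor, 12 mm above the bench, straight above the nest's origin.
- hub: Steel hub, a solid grooved cylinder 50 mm across and 26 mm high, standing in the nest's pocket from the start (its top is 38 mm above the bench). Origin: centre of its underside, z up.
- spacer: Spacer: flat steel ring, 50 mm outside, 24 mm hole, 10 mm thick, lying on the bench. Origin: centre of its underside, z up.
- disc: Top disc: solid steel disc, 50 mm across and 14 mm thick, lying on the bench with the marked face up. Origin: centre of its underside, z up.
- mark (a point): The marked spot: a dark ring of 12 mm with a dot in its middle, on the upper face of the disc, 11 mm from the disc's centre (along the disc's +x). The point is the dot, 14 mm above the disc's underside.
- stand: Gauge stand, fixed: dark steel block 70 x 70 x 65 mm with an 18 mm hole right through from top to bottom, in which the gauge's stem hangs. Origin: centre of the underside.
- gauge: Dial gauge (0.2 kg) upright in the stand: stem 14 mm thick, collar 32 mm across at 30 to 36 mm above the origin (rests on the stand), aluminium case 24 mm thick (x), 44 wide (y), 52 high, at 45 to 97 mm above the origin. Round white dial on the case's +x face; grip the case's plain sides (along y). Origin: centre of the stem's lower end, z up along the stem.
- tip (a point): The gauge's ball tip, lower end of the plunger: 24 mm below the gauge's origin when the plunger is out. It must be lifted 55 mm to clear the stand.
- plunger (a joint): How far the gauge's sprung plunger is pressed in, m: 0 out, 0.016 fully in. Spring 250 N/m with 0.5 N preload: about 2.5 N at 0.008.
- tin: Bystander: closed steel tin, 66 mm across, 75 mm high.
- socket: Bystander: dark steel cylinder (socket), 24 mm across, 38 mm high, standing.
- small_ring: Bystander: small steel ring, 30 mm outside, 18 mm hole, 8 mm thick; not the spacer.
- wrench: Bystander: steel wrench, 170 mm long, lying flat.
- screwdriver: Bystander: screwdriver with a black handle, 190 mm long, lying flat.
- bolt: Bystander: steel bolt standing on its head, 45 mm high.
- cup: Bystander: yellow plastic cup, 75 mm high.
There are look-alikes about, which are no part of the job. Leave any blue or yellow look-alike of the disc alone. Leave any brown look-alike of the gauge alone.

How it is judged:
On the way, in this order (a step that is already met when the one before it is completed fails the run):
1. the spacer lies flat on the hub in the pocket, let go (horizontal distance between each of hub, spacer and nest_floor below 0.004 m and z of hub in the frame of nest_floor between -0.0025 and 0.0025 m and angle between each of hub, spacer's own z axis and vertical below 0.06 rad and z of spacer in the frame of nest_floor between 0.0235 and 0.0285 m and contact force between spacer and the arm below 0.2 N and contact force between spacer and the fingers below 0.2 N), for 0.2 s.
2. the disc lies flat on the spacer in the pocket, let go (horizontal distance between each of spacer, disc and nest_floor below 0.004 m and z of spacer in the frame of nest_floor between 0.0235 and 0.0285 m and angle between each of spacer, disc's own z axis and vertical below 0.06 rad and z of disc in the frame of nest_floor between 0.0335 and 0.0385 m and contact force between disc and the arm below 0.2 N and contact force between disc and the fingers below 0.2 N), for 0.2 s.
3. the gauge is held upright on the mark, dial towards a cheek, plunger about half in (horizontal distance between tip and mark below 0.006 m and angle between gauge's own z axis and vertical below 0.105 rad and angle between the x axis of gauge and the x axis of nest, either way round below 0.21 rad and value of joint plunger between 0.004 and 0.012 m and contact force between gauge and disc between 0.8 and 6 N), for 0.2 s.
At the end, for the whole second after the job is handed in: Hub, spacer, disc stacked flat in the pocket (4 mm off axis, 2.5 mm in height, 3.4 deg), untouched by the robot; gauge held in the fingers alone, still, upright to 6 deg, dial to a cheek to 12 deg, tip within 6 mm of the dot, plunger in 4 to 12 mm, 0.8 to 6 N; clear of stand and nest (all of step 2 and all of step 3 and horizontal distance between hub and nest_floor below 0.004 m and z of hub in the frame of nest_floor between -0.0025 and 0.0025 m and angle between hub's own z axis and vertical below 0.06 rad and contact force between each of spacer, hub and the arm below 0.2 N and contact force between each of spacer, hub and the fingers below 0.2 N and contact force between gauge and the fingers above 2 N and contact force between gauge and stand below 0.1 N and contact force between gauge and nest below 0.1 N and linear speed of gauge below 0.02 m/s); the arm keeps its last pose, push and grip.
It fails at once if a bystander is moved more than 30 mm (distance of any of tin, socket, small_ring, wrench, screwdriver, bolt, cup from where it was at the start of the episode above 0.03 m).
It fails at once if the gauge is pressed on the disc with more than 15 N (contact force between gauge and disc above 15 N).
It also fails if it takes over 67 s, if anything falls off the work surface, if the arm or the gripper's body presses on something with over 40 N, if the wrist force passes 120 N, or if a joint passes its speed limit or range.

## Working session

There is one attempt and no reset: what is moved stays moved. The work goes in short steps, Python scripts to look and compute and a shell command to move; the robot and the scene stay as the last step left them, time stands still between calls to the robot, and variables do not carry over. Pictures are saved under pics/ and viewed, at most 10 in all, crops included, and the job is handed in when it is done.

```bash
mkdir -p pics; cat > h.py <<'E'
from bench import r
import cv2,numpy as np
def save(n,f):
    c=r.capture(n); cv2.imwrite('pics/'+f+'.png',c['color'][:,:,::-1]); np.savez('pics/'+f,**{k:np.array(v) for k,v in c.items()}); return c
E
python3 - <<'E'
from h import *
np.set_printoptions(precision=4,suppress=True)
s=r.read_state()
for k in s: print(k,np.array(s[k]))
for n in('top','side'):
    c=save(n,n+'0'); print(n,c['mtx'],c['R'],c['t'])
c=save('wrist','wrist0'); print(c['hand_eye'],c['mtx'])
E
```

```text
clock 0.0
joint_positions [-1.3656  0.3329 -0.0647  1.4609  0.0216  1.3499 -0.0885]
dq [ 0.0007 -0.0009  0.0007 -0.0009  0.0006 -0.0024 -0.0015]
effort [ -0.0002 -62.5443   0.0487 -39.1614   0.016    0.0099  -0.    ]
eef_pos [0.1411 0.6085 0.2305]
ee_rot [-0.0001  0.1136  0.9935 -0.0007]
contact_force [-0.3883 -0.0054  0.6422]
torque [-0.0168 -0.0207  0.0071]
grip_force 0.0
width 0.08554143818154544
top [[488.4877   0.     281.0508]
 [  0.     488.4877 210.6639]
 [  0.       0.       1.    ]] [[-0.0166 -0.9997  0.0157]
 [-0.9831  0.0135 -0.1828]
 [ 0.1825 -0.0185 -0.983 ]] [-0.004   0.5696  1.2109]
side [[461.6244   0.     277.2911]
 [  0.     461.6244 213.7885]
 [  0.       0.       1.    ]] [[ 0.7407 -0.6716  0.0183]
 [-0.4794 -0.5474 -0.686 ]
 [ 0.4707  0.4993 -0.7274]] [-0.4368  0.2976  0.8481]
[[-0.0002 -0.9465 -0.3227  0.0822]
 [ 1.      0.     -0.0008 -0.0006]
 [ 0.0007 -0.3227  0.9465 -0.1431]
 [ 0.      0.      0.      1.    ]] [[324.9395   0.     281.4321]
 [  0.     324.9395 205.4938]
 [  0.       0.       1.    ]]
```

View pics/top0.png

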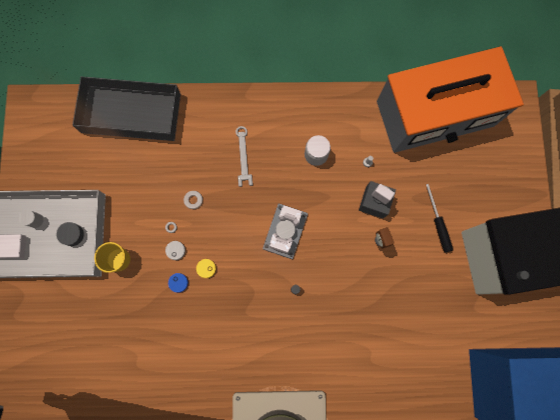

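View pics/side0.png

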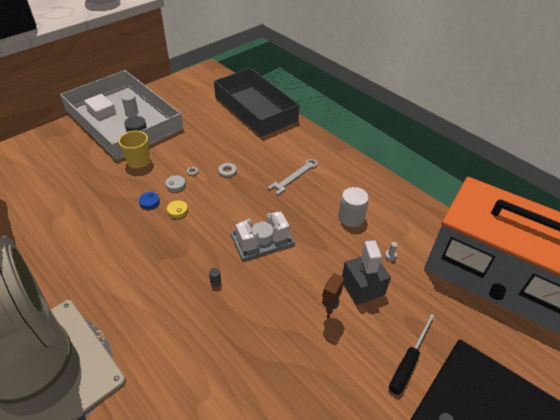

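The top view shows these candidates:
- **Rings:** a large one at (193,200) and a small one at (171,227). The large one fits the spacer.
- **Discs:** steel grey at (175,250), blue at (178,283), yellow at (206,269). The grey one fits the disc.
- **Gauges:** white/aluminium in the dark block at (384,192), brown at (384,240). The aluminium one in the stand is the right gauge.
- **Nest:** (286,231).

In the side view they are at: spacer (228,170), disc (176,184), nest (263,237), gauge (372,257). I'll check this in one enlarged crop and triangulate.

```bash
cat >> h.py <<'E'
from scipy.optimize import least_squares
def load(f): return dict(np.load('pics/'+f+'.npz'))
def proj(c,X):
    p=c['mtx']@(c['R']@np.asarray(X,float)+c['t']); return p[:2]/p[2]
def tri(cs,ps):
    Ps=[c['mtx']@np.c_[c['R'],c['t']] for c in cs]
    f=lambda X:np.concatenate([proj(c,X)-p for c,p in zip(cs,ps)])
    s=least_squares(f,[.6,0,.05]); return s.x, np.abs(s.fun).max()
def onz(c,p,z):
    d=c['R'].T@np.linalg.solve(c['mtx'],[p[0],p[1],1.]); o=-c['R'].T@c['t']; return o+d*(z-o[2])/d[2]
E
python3 - <<'E'
from h import *
np.set_printoptions(precision=4,suppress=True)
t,s=load('top0'),load('side0')
for n,a,b,z in [('spacer',(193,200),(228,170),.01),('disc',(175,250.5),(176,184),.014),('hub',(286,231),(263,234),.038),('gaugetop',(385,190),(372,245),.12),('small',(171,227),(193,171),.008)]:
    print(n,tri([t,s],[a,b]),onz(t,a,z),onz(s,b,z))
T,S=t['color'],s['color']
R=lambda im:cv2.resize(im,(400,300),interpolation=cv2.INTER_CUBIC)
m=np.vstack([np.hstack([R(T[185:297,140:290-1]),R(T[160:272,270:419])]),np.hstack([R(S[150:225,135:235]),R(S[195:315,230:390])])])
cv2.imwrite('pics/m0.png',m[:,:,::-1])
E
```

```text
spacer (array([0.612 , 0.2233, 0.0004]), np.float64(0.11534753597857161)) [0.6097 0.2219 0.01  ] [0.606  0.2141 0.01  ]
disc (array([0.476 , 0.2687, 0.0002]), np.float64(0.03810555893940659)) [0.4744 0.266  0.014 ] [0.4693 0.255  0.014 ]
hub (array([ 0.521 , -0.0256,  0.0221]), np.float64(0.16152184558623617)) [ 0.5183 -0.0249  0.038 ] [ 0.5124 -0.0362  0.038 ]
gaugetop (array([ 0.5991, -0.2633,  0.1373]), np.float64(0.9799074888509836)) [ 0.6055 -0.2694  0.12  ] [ 0.6105 -0.2552  0.12  ]
small (array([0.5386, 0.2807, 0.0012]), np.float64(0.06614071917894648)) [0.5377 0.2792 0.008 ] [0.5345 0.2739 0.008 ]
```

View pics/m0.png

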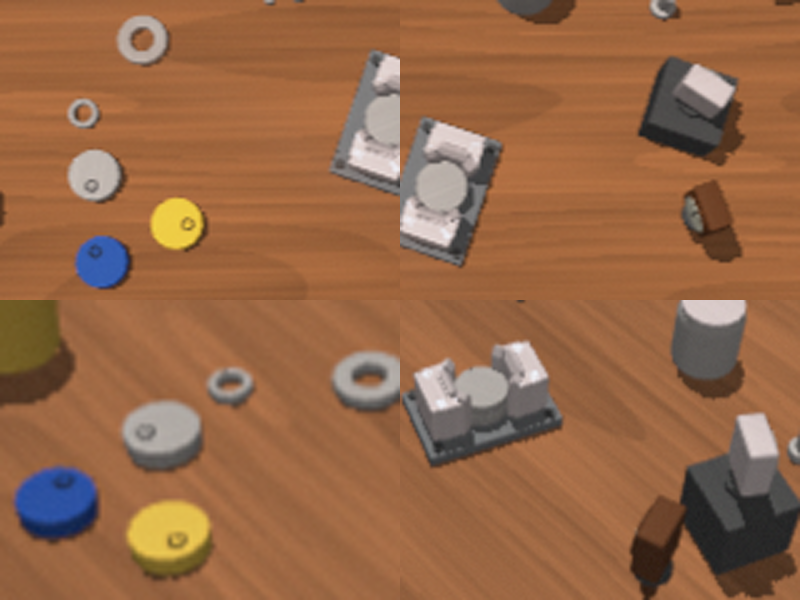

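Confirmed in the crop: grey disc with its mark, the large ring, and the aluminium gauge in the dark block. I'll go above the disc and spacer for a close wrist view.

```bash
python3 -m pendant '{"delta_pos":[[-472,-264,20],[-472,-264,20],[-472,-264,20],[-472,-264,20],[-472,-264,20],[-472,-264,20],[-472,-264,20],[-472,-264,20],[-472,-264,20],[-472,-264,20],[-472,-264,20],[-472,-264,20],[-472,-264,20],[-472,-264,20],[-472,-264,20],[-472,-264,20]],"rotation":[[0,0,0],[0,0,0],[0,0,0],[0,0,0],[0,0,0],[0,0,0],[0,0,0],[0,0,0],[0,0,0],[0,0,0],[0,0,0],[0,0,0],[0,0,0],[0,0,0],[0,0,0],[0,0,0]]}' 85
cat >> h.py <<'E'
from scipy.spatial.transform import Rotation
def wsave(f):
    s=r.read_state(); c=r.capture('wrist')
    q=s['ee_rot']; T=np.eye(4); T[:3,:3]=Rotation.from_quat([q[1],q[2],q[3],q[0]]).as_matrix(); T[:3,3]=s['eef_pos']
    W=np.linalg.inv(T@np.array(c['hand_eye'])); c=dict(color=c['color'],mtx=np.array(c['mtx']),R=W[:3,:3],t=W[:3,3],T=T)
    cv2.imwrite('pics/'+f+'.png',c['color'][:,:,::-1]); np.savez('pics/'+f,**c); return c
E
python3 -c "
from h import *
c=wsave('w1'); print(c['T'].round(4))
for n,X in [('spacer',(.61,.222,.01)),('disc',(.475,.267,.014))]: print(n,proj(c,X))"
```

```text
clock: 1.75
eef_pos: [0.5407, 0.2461, 0.2114]
ee_rot: [-0.0, 0.113, 0.994, 0.0]
contact_force: [-0.2, -0.3, 1.0]
width: 0.0852
grip_force: 0.0
[[-9.746e-01  2.240e-01 -1.000e-04  5.407e-01]
 [ 2.240e-01  9.746e-01  4.000e-04  2.461e-01]
 [ 2.000e-04  4.000e-04 -1.000e+00  2.114e-01]
 [ 0.000e+00  0.000e+00  0.000e+00  1.000e+00]]
spacer [275.24290274 236.37216806]
disc [287.81347087 108.94140395]
```

View pics/w1.png

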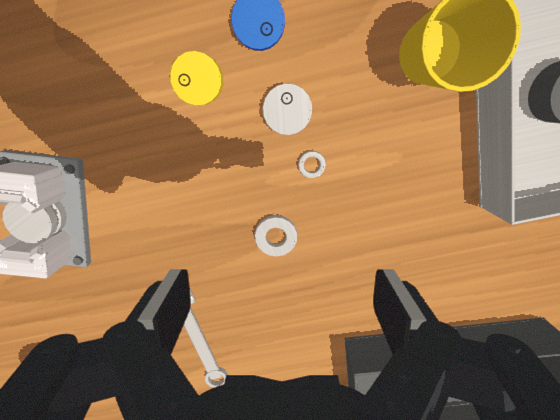

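The wrist picture shows the spacer at (276,236), small ring (312,164), disc (287,109) with its mark (287,98), blue (258,20) and yellow (196,78). I'll move above the spacer for the second view and measure.

```bash
python3 -m pendant '{"delta_pos":[[-73,-8,70],[-73,-8,70],[-73,-8,70],[-73,-8,70],[-73,-8,70]],"rotation":[[0,0,0],[0,0,0],[0,0,0],[0,0,0],[0,0,0]]}' 60
cat >> h.py <<'E'
def blob(c,X,rad):  # outline of light grey part near predicted point
    p=proj(c,X); im=c['color'].astype(int); hsv=cv2.cvtColor(c['color'],cv2.COLOR_RGB2HSV)
    m=((hsv[:,:,1]<60)&(hsv[:,:,2]>90)).astype(np.uint8)
    n,l,st,ce=cv2.connectedComponentsWithStats(m)
    d=[np.hypot(*(ce[i]-p)) if st[i,4]>60 else 1e9 for i in range(1,n)]; i=1+int(np.argmin(d))
    k=cv2.findContours((l==i).astype(np.uint8),cv2.RETR_EXTERNAL,cv2.CHAIN_APPROX_NONE)[0]
    h=cv2.convexHull(max(k,key=len)); M=cv2.moments(h); return np.array([M['m10'],M['m01']])/M['m00'], cv2.contourArea(h)
def model(c,X,R,h):  # silhouette of upright cylinder, X = top centre
    a=np.linspace(0,2*np.pi,60,endpoint=False); P=[proj(c,np.add(X,(R*np.cos(t),R*np.sin(t),z))) for t in a for z in (0,-h)]
    k=cv2.convexHull(np.float32(P)); M=cv2.moments(k); return np.array([M['m10'],M['m01']])/M['m00'], cv2.contourArea(k)
def cyl(cs,X0,R,h,z=None):
    ob=[blob(c,X0,R) for c in cs]
    full=lambda v:v if z is None else np.r_[v,z]
    f=lambda v:np.concatenate([model(c,full(v),R,h)[0]-o[0] for c,o in zip(cs,ob)])
    s=least_squares(f,X0 if z is None else X0[:2],diff_step=1e-3); v=full(s.x)
    return v.round(4),'res px',np.abs(s.fun).max().round(2),'area ratio',[round(o[1]/model(c,v,R,h)[1],2) for c,o in zip(cs,ob)],[o[0].round(1) for o in ob]
E
python3 -c "
from h import *
w2=wsave('w2'); print(w2['T'].round(4))
w1=load('w1');t=load('top0')
S=(.61,.222,.01);D=(.475,.267,.014)
for cs in ([w1,w2],[t,w1],[t]): 
  print('S',cyl(cs,S,.025,.01)); print('D',cyl(cs[:2],D,.025,.014)) 
print(cyl([w2],S,.025,.01,.01),cyl([w1],S,.025,.01,.01),cyl([w1],D,.025,.014,.014))
print('tcp proj',proj(w2,w2['T'][:3,3]))"
```

```text
clock: 2.3
eef_pos: [0.6105, 0.222, 0.1426]
ee_rot: [0.0, 0.113, 0.994, 0.001]
contact_force: [-0.2, 0.2, 0.5]
width: 0.0603
grip_force: 0.0
[[-9.744e-01  2.247e-01  1.100e-03  6.105e-01]
 [ 2.247e-01  9.744e-01  1.300e-03  2.220e-01]
 [-8.000e-04  1.600e-03 -1.000e+00  1.426e-01]
 [ 0.000e+00  0.000e+00  0.000e+00  1.000e+00]]
S (array([0.6109, 0.2221, 0.0103]), 'res px', np.float64(0.04), 'area ratio', [0.91, 0.93], [array([275.6, 235.3]), array([282.4, 191.6])])
D (array([ 0.4769,  0.267 , -0.0203]), 'res px', np.float64(0.72), 'area ratio', [1.16, 0.8], [array([286.9, 108.7]), array([299.1,  20.6])])
S (array([0.6108, 0.2224, 0.0113]), 'res px', np.float64(0.48), 'area ratio', [0.83, 0.9], [array([192.6, 199.4]), array([275.6, 235.3])])
D (array([0.475 , 0.2659, 0.0222]), 'res px', np.float64(0.25), 'area ratio', [0.86, 0.92], [array([175., 250.]), array([286.9, 108.7])])
S (array([0.6122, 0.2235, 0.0107]), 'res px', np.float64(0.0), 'area ratio', [0.83], [array([192.6, 199.4])])
D (array([0.4765, 0.2673, 0.0142]), 'res px', np.float64(0.0), 'area ratio', [0.87], [array([175., 250.])])
(array([0.611 , 0.2221, 0.01  ]), 'res px', np.float64(0.0), 'area ratio', [0.93], [array([282.4, 191.6])]) (array([0.6111, 0.2221, 0.01  ]), 'res px', np.float64(0.0), 'area ratio', [0.91], [array([275.6, 235.3])]) (array([0.4752, 0.266 , 0.014 ]), 'res px', np.float64(0.0), 'area ratio', [0.96], [array([286.9, 108.7])])
tcp proj [282.9358987 268.9211947]
```

Spacer: top at z = 0.0103 from two views, centre (0.611, 0.222). I'll descend onto it.

```bash
python3 -m pendant '{"delta_pos":[[0,0,45],[0,0,90],[0,0,120],[0,0,130],[0,0,133],[0,0,135],[0,0,137],[0,0,137]],"rotation":[[0,0,0],[0,0,0],[0,0,0],[0,0,0],[0,0,0],[0,0,0],[0,0,0],[0,0,0]]}' 60
python3 -m pendant '{"delta_pos":[[0,0,1],[0,0,2],[0,0,3],[0,0,3]],"rotation":[[0,0,0],[0,0,0],[0,0,0],[0,0,0]]}' 60
```

```text
clock: 3.15
eef_pos: [0.6113, 0.2212, 0.0056]
ee_rot: [0.001, 0.114, 0.994, 0.001]
contact_force: [1.0, 0.0, 0.8]
width: 0.0599
grip_force: 0.0
clock: 3.55
eef_pos: [0.6105, 0.2208, 0.0011]
ee_rot: [-0.0, 0.114, 0.994, -0.0]
contact_force: [0.5, 0.7, -0.3]
width: 0.0599
grip_force: 0.0
```

```bash
python3 -m pendant '{"delta_pos":[[0,0,1],[0,0,2],[0,0,2]],"rotation":[[0,0,0],[0,0,0],[0,0,0]]}'
python3 -m pendant '{"delta_pos":[[0,0,0],[0,0,0],[0,0,0],[0,0,0],[0,0,0]],"rotation":[[0,0,0],[0,0,0],[0,0,0],[0,0,0],[0,0,0]]}' 40
python3 -c "
from h import *
c=wsave('w3'); cv2.imwrite('pics/w3c.png',cv2.resize(c['color'][130:330,150:420,::-1],(810*98//100,588)))"
```

```text
clock: 3.85
eef_pos: [0.6105, 0.2208, -0.0009]
ee_rot: [-0.0, 0.114, 0.994, -0.0]
contact_force: [-0.2, -0.2, -0.2]
width: 0.0599
grip_force: 0.0
clock: 4.35
eef_pos: [0.6109, 0.221, -0.0001]
ee_rot: [0.0, 0.114, 0.994, 0.0]
contact_force: [-1.2, 0.5, 5.3]
width: 0.0468
grip_force: 62.0
```

View pics/w3c.png

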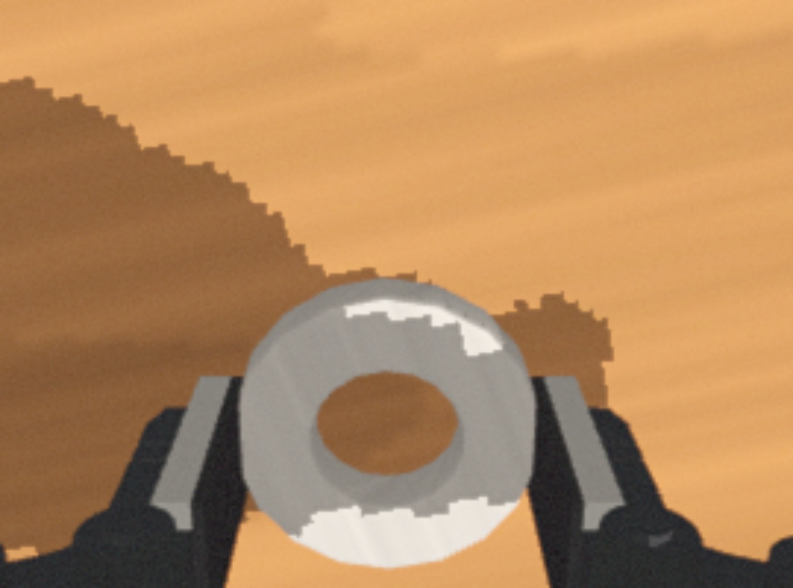

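Spacer gripped flat and centred (62 N), with the ring around (387,425) in the crop. I'll lift it and go look at the nest from two places.

```bash
python3 -m pendant '{"delta_pos":[[0,0,-30],[0,0,-80],[-26,-260,-210],[-26,-260,-210],[-26,-260,-210],[-26,-260,-210],[-26,-260,-210],[-26,-260,-210],[-26,-260,-210],[-26,-260,-210],[-26,-260,-210],[-26,-260,-210]],"rotation":[[0,0,0],[0,0,0],[0,0,0],[0,0,0],[0,0,0],[0,0,0],[0,0,0],[0,0,0],[0,0,0],[0,0,0],[0,0,0],[0,0,0]]}'
python3 -c "
from h import *
c=wsave('w4'); print(c['T'].round(4)); print(proj(c,(.52,-.025,.038)))"
python3 -m pendant '{"delta_pos":[[20,-45,30],[30,-90,60],[30,-90,60],[30,-90,60],[30,-90,60]],"rotation":[[0,0,0],[0,0,0],[0,0,0],[0,0,0],[0,0,0]]}'
python3 -c "
from h import *
c=wsave('w5'); print(c['T'].round(4)); print(proj(c,(.52,-.025,.038)))
a=load('w4')['color'][60:320,100:450]; b=c['color'][0:260,0:350]
cv2.imwrite('pics/m45.png',np.hstack([cv2.resize(a,(400,297)),cv2.resize(b,(400,297))])[:,:,::-1])"
```

```text
clock: 5.6
eef_pos: [0.577, -0.0367, 0.2084]
ee_rot: [-0.001, 0.113, 0.994, 0.0]
contact_force: [-0.1, 0.2, -1.6]
width: 0.0466
grip_force: 62.1
[[-9.747e-01  2.236e-01 -1.500e-03  5.770e-01]
 [ 2.236e-01  9.747e-01  3.000e-04 -3.670e-02]
 [ 1.500e-03 -1.000e-04 -1.000e+00  2.084e-01]
 [ 0.000e+00  0.000e+00  0.000e+00  1.000e+00]]
[280.9314276  122.04133486]
clock: 6.15
eef_pos: [0.5286, -0.1178, 0.1497]
ee_rot: [0.0, 0.113, 0.994, 0.0]
contact_force: [0.1, 0.9, -0.5]
width: 0.047
grip_force: 62.1
[[-9.745e-01  2.245e-01  6.000e-04  5.286e-01]
 [ 2.245e-01  9.745e-01  5.000e-04 -1.178e-01]
 [-4.000e-04  6.000e-04 -1.000e+00  1.497e-01]
 [ 0.000e+00  0.000e+00  0.000e+00  1.000e+00]]
[393.82229767 165.08449895]
```

View pics/m45.png

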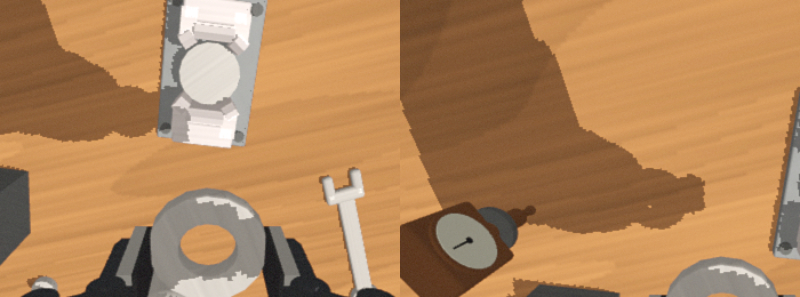

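The left crop shows the hub at about (209,72), which is full-image (283,123). In w5 the nest lies right of the crop. One enlarged montage of both views will give accurate pixels.

```bash
python3 -c "
from h import *
def crop(f,x,y): 
    return cv2.resize(load(f)['color'][y:y+150,x:x+100],(400,600),interpolation=cv2.INTER_CUBIC)
cv2.imwrite('pics/n45.png',np.hstack([crop('w4',235,48),crop('w5',345,90)])[:,:,::-1])
for f in('w4','w5'):
    c=load(f); g=cv2.GaussianBlur(cv2.cvtColor(c['color'],cv2.COLOR_RGB2GRAY),(3,3),0)
    p=proj(c,(.52,-.025,.038)); x,y=(p-45).astype(int)
    G=cv2.resize(g[y:y+90,x:x+90],None,fx=4,fy=4,interpolation=cv2.INTER_CUBIC)
    R=4*model(c,(.52,-.025,.038),.025,.0001)[1]**.5/np.pi**.5
    h=cv2.HoughCircles(G,cv2.HOUGH_GRADIENT,1,20,param1=80,param2=12,minRadius=int(R*.9),maxRadius=int(R*1.1)); print(f,p,R,None if h is None else [((a[:2]+.5)/4-.5+[x,y],a[2]) for a in h[0][:3]])
"
```

```text
w4 [280.9314276  122.04133486] 108.20724536750319 [(array([282.75, 124.  ]), np.float32(107.0)), (array([278.25, 121.75]), np.float32(114.0))]
w5 [393.82229767 165.08449895] 125.04739660221497 [(array([399.  , 170.75]), np.float32(135.3)), (array([393.5, 169.5]), np.float32(113.8)), (array([397.25, 166.  ]), np.float32(116.6))]
```

View pics/n45.png

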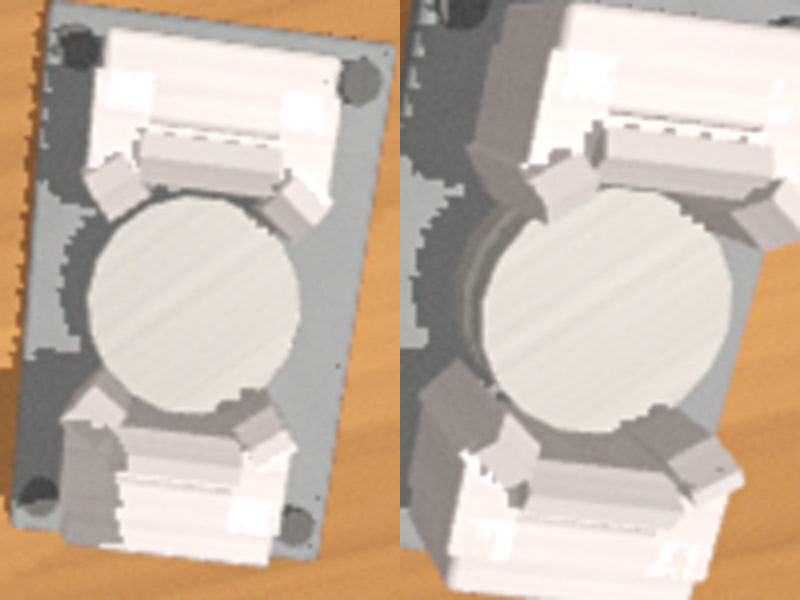

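In the left crop (w4) the hub top is centred at (194,304.5). The plate corners are (52,5), (393,45), (318,558) and (13,527). In the right crop (w5) the hub top is centred at (606,310).

```bash
python3 -c "
from h import *
np.set_printoptions(precision=4,suppress=True)
a,b=load('w4'),load('w5')
pa=np.array([283.1,123.75]);pb=np.array([396.1,167.1])
print(tri([a,b],[pa,pb]),onz(a,pa,.038),onz(b,pb,.038))
f=lambda u,v:onz(a,(235+u/4-.4,48+v/4-.4),.012)
q=[f(52,5),f(393,45),f(318,558),f(13,527)]
print(np.array(q),np.mean(q,0))
for i in range(4):
  d=q[(i+1)%4]-q[i]; print(np.hypot(*d[:2]),np.degrees(np.arctan2(d[1],d[0])))
h=onz(a,pa,.038)
T=b['T']; print(T[:3,:3].T@(np.array([h[0],h[1],.2])-T[:3,3]))
# ring centre in tool frame, seen held
t=load('w3'); print('ring in hand',cyl([t],tuple(t['T'][:3,3]+[0,0,.01]),.025,.01,.01),t['T'][:3,3])
"
```

```text
(array([ 0.522 , -0.0234,  0.038 ]), np.float64(0.04749914880538597)) [ 0.522  -0.0234  0.038 ] [ 0.522  -0.0234  0.038 ]
[[ 0.4491 -0.0412  0.012 ]
 [ 0.4758  0.0361  0.012 ]
 [ 0.5966 -0.0058  0.012 ]
 [ 0.5698 -0.084   0.012 ]] [ 0.5228 -0.0237  0.012 ]
0.08175163586096165 70.96300928092904
0.12789675472052664 -19.14332155808608
0.08263375145988884 -108.91283160947124
0.12808049113660264 160.4623041255495
[ 0.0276  0.0906 -0.0503]
ring in hand (array([0.6108, 0.2202, 0.01  ]), 'res px', np.float64(0.0), 'area ratio', [0.93], [array([281.3, 273.7])]) [ 0.6109  0.221  -0.0001]
```

Hub measured at (0.522, -0.0234), top at z = 0.038 from two views. The nest's x axis is at -19.1°, so I need +0.106 rad about tool z. I'll go above the pocket.

```bash
python3 -m pendant '{"delta_pos":[[27.6,90.6,0],[27.6,90.6,0],[27.6,90.6,20],[27.6,90.6,50],[27.6,90.6,70],[27.6,90.6,70],[27.6,90.6,70]],"rotation":[[0,0,0.05],[0,0,0.106],[0,0,0.106],[0,0,0.106],[0,0,0.106],[0,0,0.106],[0,0,0.106]]}'
cat > off.py <<'E'
from h import *
import sys
s=r.read_state();q=s['ee_rot'];M=Rotation.from_quat([q[1],q[2],q[3],q[0]]).as_matrix()
g=np.array([float(a) for a in sys.argv[1:4]])
print('tcp',np.round(s['eef_pos'],4),'tool y deg',np.degrees(np.arctan2(M[1,1],M[0,1])).round(2),'tilt',np.degrees(np.arccos(-M[2,2])).round(2),'move mm',(1e3*M.T@(g-s['eef_pos'])).round(1))
E
python3 off.py .5222 -.0235 .0385
```

```text
clock: 6.9
eef_pos: [0.5221, -0.0237, 0.0802]
ee_rot: [0.0, 0.165, 0.986, 0.0]
contact_force: [-0.0, 0.5, -0.5]
width: 0.0469
grip_force: 62.1
tcp [ 0.5221 -0.0237  0.0802] tool y deg 70.96 tilt 0.04 move mm [-0.   0.2 41.7]
```

```bash
python3 -m pendant '{"delta_pos":[[0,0,15],[0,0,25],[0,0,32],[0,0,37],[0,0,40],[0,0,40]],"rotation":[[0,0,0],[0,0,0],[0,0,0],[0,0,0],[0,0,0],[0,0,0]]}'
```

```text
clock: 7.5
eef_pos: [0.5222, -0.0245, 0.0397]
ee_rot: [0.001, 0.166, 0.986, 0.0]
contact_force: [5.2, 1.5, -2.0]
width: 0.0464
grip_force: 62.1
```

```bash
python3 -m pendant '{"delta_pos":[[0,0,1],[0,0,1.5],[0,0,1.5]],"rotation":[[0,0,0],[0,0,0],[0,0,0]]}'
```

```text
clock: 7.8
eef_pos: [0.5222, -0.0245, 0.0384]
ee_rot: [0.001, 0.166, 0.986, 0.0]
contact_force: [5.0, 1.5, 0.9]
width: 0.0468
grip_force: 62.5
```

```bash
python3 -m pendant '{"delta_pos":[[0,0,0.5],[0,0,1],[0,0,1]],"rotation":[[0,0,0],[0,0,0],[0,0,0]]}'; python3 -m pendant '{"delta_pos":[[0,0,0],[0,0,0],[0,0,0],[0,0,0]],"rotation":[[0,0,0],[0,0,0],[0,0,0],[0,0,0]]}' 60
```

```text
clock: 8.1
eef_pos: [0.5222, -0.0245, 0.0379]
ee_rot: [0.001, 0.166, 0.986, 0.0]
contact_force: [2.1, 2.4, 8.0]
width: 0.0466
grip_force: 63.2
clock: 8.5
eef_pos: [0.5207, -0.0249, 0.0365]
ee_rot: [-0.001, 0.166, 0.986, -0.0]
contact_force: [0.1, -0.8, -0.0]
width: 0.0599
grip_force: 0.0
```

Seated at 8 N and let go. I'll back off, check the spacer numerically and re-measure the disc.

```bash
python3 -m pendant '{"delta_pos":[[0,0,-30],[0,0,-75],[-40,0,-110],[-60,0,-130],[-60,0,-130],[-60,0,-130]],"rotation":[[0,0,0],[0,0,0],[0,0,0],[0,0,0],[0,0,0],[0,0,0]]}' 62
cat >> h.py <<'E'
def circ(c,X,R,f=4):
    g=cv2.GaussianBlur(cv2.cvtColor(c['color'],cv2.COLOR_RGB2GRAY),(3,3),0); p=proj(c,X); x,y=(p-45).astype(int); x,y=max(x,0),max(y,0)
    G=cv2.resize(g[y:y+90,x:x+90],None,fx=f,fy=f,interpolation=cv2.INTER_CUBIC); rr=f*(model(c,X,R,1e-4)[1]/np.pi)**.5
    h=cv2.HoughCircles(G,cv2.HOUGH_GRADIENT,1,10,param1=80,param2=10,minRadius=int(rr*.92),maxRadius=int(rr*1.08))
    return p,rr,[(((a[:2]+.5)/f-.5+[x,y]),a[2],onz(c,(a[:2]+.5)/f-.5+[x,y],X[2]).round(4)) for a in h[0][:2]] if h is not None else None
E
python3 -c "
from h import *
c=wsave('w6'); print(c['T'][:3,3])
print(circ(c,(.522,-.0234,.048),.025)); print(circ(c,(.522,-.0234,.048),.012))"
python3 off.py .4752 .266 .17
```

```text
clock: 9.1
eef_pos: [0.5776, -0.0446, 0.1663]
ee_rot: [-0.0, 0.166, 0.986, -0.0]
contact_force: [-0.8, 0.8, -0.9]
width: 0.062
grip_force: 0.0
[ 0.57761936 -0.0445563   0.16627043]
(array([284.61400194, 125.29894427]), 129.20944947030895, [(array([283.25, 124.75]), np.float32(126.3), array([ 0.5213, -0.0243,  0.048 ])), (array([285.5 , 127.25]), np.float32(138.4), array([ 0.5236, -0.0232,  0.048 ]))])
(array([284.61400194, 125.29894427]), 61.98944773353139, [(array([282.5 , 125.75]), np.float32(64.3), array([ 0.5218, -0.0251,  0.048 ])), (array([278.5 , 123.75]), np.float32(62.1), array([ 0.5193, -0.0275,  0.048 ]))])
tcp [ 0.5768 -0.0442  0.1656] tool y deg 70.87 tilt 0.13 move mm [197.7 259.8  -4.2]
```

Spacer is at about (0.5215, -0.0247), roughly 1.5 mm off axis, so it's fine. Next, the disc.

```bash
python3 -m pendant '{"delta_pos":[[198,260,0],[198,260,0],[198,260,0],[198,260,0],[198,260,0],[198,260,0],[198,260,10],[198,260,25],[198,260,25],[198,260,25],[198,260,25]],"rotation":[[0,0,0],[0,0,0],[0,0,0],[0,0,0],[0,0,0],[0,0,0],[0,0,0],[0,0,0],[0,0,0],[0,0,0],[0,0,0]]}' 62
python3 -c "
from h import *
w=wsave('w7'); w1=load('w1');D=(.475,.267,.014)
print(w['T'][:3,3],cyl([w1,w],D,.025,.014)); print(cyl([w],D,.025,.014,.014))
print(circ(w,(.475,.267,.014),.025),[circ(w,(.465,.267,.014),.006)])"
python3 off.py .4752 .266 .006
```

```text
clock: 10.25
eef_pos: [0.4763, 0.2653, 0.1422]
ee_rot: [0.0, 0.167, 0.986, -0.0]
contact_force: [0.3, 0.0, -1.4]
width: 0.062
grip_force: 0.0
[0.4763156  0.26526253 0.14216417] (array([0.4752, 0.2661, 0.0146]), 'res px', np.float64(0.13), 'area ratio', [0.96, 0.94], [array([286.9, 108.7]), array([282.9, 190.7])])
(array([0.4754, 0.2662, 0.014 ]), 'res px', np.float64(0.0), 'area ratio', [0.95], [array([282.9, 190.7])])
(array([283.65996232, 192.19910992]), 112.62437420053989, [(array([283.75, 192.  ]), np.float32(108.5), array([0.4749, 0.2671, 0.014 ])), (array([283. , 194.5]), np.float32(118.2), array([0.4768, 0.2658, 0.014 ]))]) [(array([279.85834194, 181.66594085]), 27.484531277218117, [(array([280.5, 181. ]), np.float32(27.3), array([0.4646, 0.2677, 0.014 ])), (array([260.  , 159.25]), np.float32(27.3), array([0.4412, 0.2577, 0.014 ]))])]
tcp [0.4765 0.2654 0.1423] tool y deg 70.79 tilt 0.03 move mm [1.500e+00 1.000e-01 1.363e+02]
```

Disc at (0.4753, 0.2661), top z = 0.0146 from two views. The mark is at (0.4646, 0.2677).

```bash
python3 -m pendant '{"delta_pos":[[1.5,0,45],[1.5,0,90],[1.5,0,120],[1.5,0,133],[1.5,0,138],[1.5,0,139],[1.5,0,139]],"rotation":[[0,0,0],[0,0,0],[0,0,0],[0,0,0],[0,0,0],[0,0,0],[0,0,0]]}' 62
python3 -m pendant '{"delta_pos":[[0,0,0],[0,0,0],[0,0,0],[0,0,0],[0,0,0]],"rotation":[[0,0,0],[0,0,0],[0,0,0],[0,0,0],[0,0,0]]}' 40
python3 off.py .522 -.0235 .12
```

```text
clock: 11.0
eef_pos: [0.4757, 0.2672, 0.0043]
ee_rot: [0.001, 0.166, 0.986, 0.001]
contact_force: [-0.1, 0.2, -0.3]
width: 0.0622
grip_force: 0.0
clock: 11.5
eef_pos: [0.4755, 0.2671, 0.0048]
ee_rot: [0.001, 0.166, 0.986, 0.001]
contact_force: [-3.7, -2.8, 12.3]
width: 0.0471
grip_force: 59.6
tcp [0.4755 0.2671 0.0048] tool y deg 70.87 tilt 0.13 move mm [-139.3 -259.1 -115.6]
```

```bash
python3 -m pendant '{"delta_pos":[[0,0,-30],[0,0,-75],[0,0,-115],[-139,-259,-115],[-139,-259,-115],[-139,-259,-115],[-139,-259,-115],[-139,-259,-115],[-139,-259,-115],[-139,-259,-115],[-139,-259,-115],[-139,-259,-115],[-139,-259,-115]],"rotation":[[0,0,0],[0,0,0],[0,0,0],[0,0,0],[0,0,0],[0,0,0],[0,0,0],[0,0,0],[0,0,0],[0,0,0],[0,0,0],[0,0,0],[0,0,0]]}'
python3 -c "
from h import *
c=wsave('w8'); X=c['T'][:3,3]; print(X, cyl([c],tuple(X+[0,0,.01]),.025,.014,X[2]+.0092), circ(c,X+[0,0,.0092],.025))"
python3 off.py .522 -.0235 .075
```

```text
clock: 12.8
eef_pos: [0.5211, -0.0222, 0.1179]
ee_rot: [0.0, 0.165, 0.986, 0.0]
contact_force: [0.2, -0.5, -1.4]
width: 0.0468
grip_force: 62.6
[ 0.52111415 -0.02221568  0.11793699] (array([ 0.514 , -0.0225,  0.1271]), 'res px', np.float64(0.0), 'area ratio', [0.03], [array([277.4, 259.2])]) (array([282.77331969, 278.68464146]), 198.6070559467517, [(array([282.25, 276.5 ]), np.float32(190.6), array([ 0.5199, -0.0221,  0.1271])), (array([280.5 , 281.75]), np.float32(211.2), array([ 0.5223, -0.0238,  0.1271]))])
tcp [ 0.5211 -0.0223  0.1179] tool y deg 70.99 tilt 0.03 move mm [-1.2 -0.8 42.9]
```

```bash
python3 -m pendant '{"delta_pos":[[-1.2,-1,15],[-1.2,-1,30],[-1.2,-1,43],[-1.2,-1,52],[-1.2,-1,58],[-1.2,-1,62],[-1.2,-1,63],[-1.2,-1,63]],"rotation":[[0,0,0],[0,0,0],[0,0,0],[0,0,0],[0,0,0],[0,0,0],[0,0,0],[0,0,0]]}'; python3 off.py .522 -.0235 .052
```

```text
clock: 13.65
eef_pos: [0.5221, -0.025, 0.055]
ee_rot: [0.0, 0.166, 0.986, 0.0]
contact_force: [-0.3, 0.4, -1.2]
width: 0.0466
grip_force: 62.6
tcp [ 0.5221 -0.025   0.055 ] tool y deg 70.88 tilt 0.02 move mm [0.6 1.3 3. ]
```

```bash
python3 -m pendant '{"delta_pos":[[0.5,1,1],[0.5,1,2],[0.5,1,2]],"rotation":[[0,0,0],[0,0,0],[0,0,0]]}';python3 -m pendant '{"delta_pos":[[0,0,0.5],[0,0,1],[0,0,1]],"rotation":[[0,0,0],[0,0,0],[0,0,0]]}'
```

```text
clock: 13.95
eef_pos: [0.522, -0.0236, 0.053]
ee_rot: [0.0, 0.166, 0.986, 0.0]
contact_force: [0.3, 0.3, 0.3]
width: 0.0469
grip_force: 62.9
clock: 14.25
eef_pos: [0.5221, -0.0237, 0.0529]
ee_rot: [0.0, 0.166, 0.986, 0.0]
contact_force: [-5.5, 0.7, 11.5]
width: 0.0469
grip_force: 64.1
```

Contact at the expected height. Release, back off and check.

```bash
python3 -m pendant '{"delta_pos":[[0,0,0],[0,0,0],[0,0,0],[0,0,-30],[0,0,-75],[-40,0,-110],[-60,0,-130],[-60,0,-130],[-60,0,-130]],"rotation":[[0,0,0],[0,0,0],[0,0,0],[0,0,0],[0,0,0],[0,0,0],[0,0,0],[0,0,0],[0,0,0]]}' 60
python3 -c "
from h import *
c=wsave('w9'); print(c['T'][:3,3])
print(circ(c,(.522,-.0235,.062),.025)); print(circ(c,(.512,-.021,.062),.006))
t=save('top','top1'); s=save('side','side1')
k=lambda im,p,w,h,W,H:cv2.resize(im[p[1]:p[1]+h,p[0]:p[0]+w],(W,H),interpolation=cv2.INTER_CUBIC)
m=np.hstack([k(c['color'],(220,50),130,150,350,404),k(t['color'],(355,170),60,60,404,404)]);cv2.imwrite('pics/m9.png',m[:,:,::-1])"
python3 off.py .55 -.262 .26
```

```text
clock: 15.15
eef_pos: [0.5783, -0.0437, 0.1813]
ee_rot: [-0.0, 0.166, 0.986, -0.0]
contact_force: [-0.9, 0.3, -0.4]
width: 0.0601
grip_force: 0.0
[ 0.57833106 -0.04365526  0.18132629]
(array([283.09392723, 124.67805266]), 128.8126674632084, [(array([282.25, 124.  ]), np.float32(127.2), array([ 0.5213, -0.024 ,  0.062 ])), (array([285. , 124.5]), np.float32(137.3), array([ 0.5224, -0.022 ,  0.062 ]))])
(array([281.92896413, 111.09937744]), 31.505830447658962, [(array([279.5 , 110.25]), np.float32(30.1), array([ 0.5108, -0.0226,  0.062 ])), (array([258.  ,  91.75]), np.float32(32.3), array([ 0.4926, -0.0336,  0.062 ]))])
tcp [ 0.5772 -0.0431  0.1805] tool y deg 70.9 tilt 0.14 move mm [ -45.7 -215.8  -79.5]
```

View pics/m9.png

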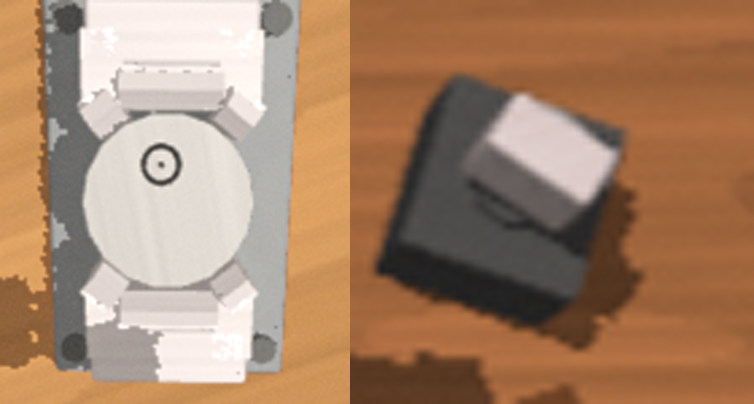

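Stack is good: the disc is flat between the cheeks at about (0.5215, -0.0237). The mark is at crop (161,164), world (0.5108, -0.0226). The right crop shows the gauge's case top with its long edge from (525,95) to (620,155), so gauge y is at about 58°. I'll go above the gauge and take two views.

```bash
python3 -m pendant '{"delta_pos":[[0,0,-45],[0,0,-89],[-100,-204,-89],[-100,-204,-89],[-100,-204,-89],[-100,-204,-89],[-100,-204,-89],[-100,-204,-89],[-100,-204,-89],[-100,-204,-89],[-100,-204,-89]],"rotation":[[0,0,0],[0,0,0],[0,0,0.15],[0,0,0.225],[0,0,0.225],[0,0,0.225],[0,0,0.225],[0,0,0.225],[0,0,0.225],[0,0,0.225],[0,0,0.225]]}' 74
python3 -c "
from h import *
c=wsave('g1'); print(c['T'].round(4),proj(c,(.605,-.268,.132)))"
python3 -m pendant '{"delta_pos":[[-50,0,0],[-70,0,0],[-70,0,0],[-70,0,0]],"rotation":[[0,0,0],[0,0,0],[0,0,0],[0,0,0]]}'
python3 -c "
from h import *
d=wsave('g2'); c=load('g1'); print(d['T'].round(4),proj(d,(.605,-.268,.132)))
out=[]
for q in (c,d):
    p=proj(q,(.605,-.268,.132)); x,y=(p-[50,62]).astype(int); y=max(y,0); print('crop',x,y); out.append(cv2.resize(q['color'][y:y+150,x:x+100],(400,600),interpolation=cv2.INTER_CUBIC))
cv2.imwrite('pics/g12.png',np.hstack(out)[:,:,::-1])"
```

```text
clock: 16.4
eef_pos: [0.6064, -0.2672, 0.2707]
ee_rot: [-0.0, 0.275, 0.962, 0.001]
contact_force: [0.8, 0.1, -0.1]
width: 0.0737
grip_force: 0.0
[[-8.491e-01  5.283e-01  1.000e-04  6.064e-01]
 [ 5.283e-01  8.491e-01  1.000e-03 -2.672e-01]
 [ 5.000e-04  9.000e-04 -1.000e+00  2.707e-01]
 [ 0.000e+00  0.000e+00  0.000e+00  1.000e+00]] [280.24672026 189.89522525]
clock: 16.85
eef_pos: [0.6655, -0.3057, 0.2705]
ee_rot: [-0.0, 0.276, 0.961, -0.0]
contact_force: [0.1, -0.5, 0.3]
width: 0.0734
grip_force: 0.0
[[-8.482e-01  5.297e-01 -5.000e-04  6.655e-01]
 [ 5.297e-01  8.482e-01 -0.000e+00 -3.057e-01]
 [ 5.000e-04 -3.000e-04 -1.000e+00  2.705e-01]
 [ 0.000e+00  0.000e+00  0.000e+00  1.000e+00]] [281.95075179 108.35277632]
crop 230 127
crop 231 46
```

View pics/g12.png

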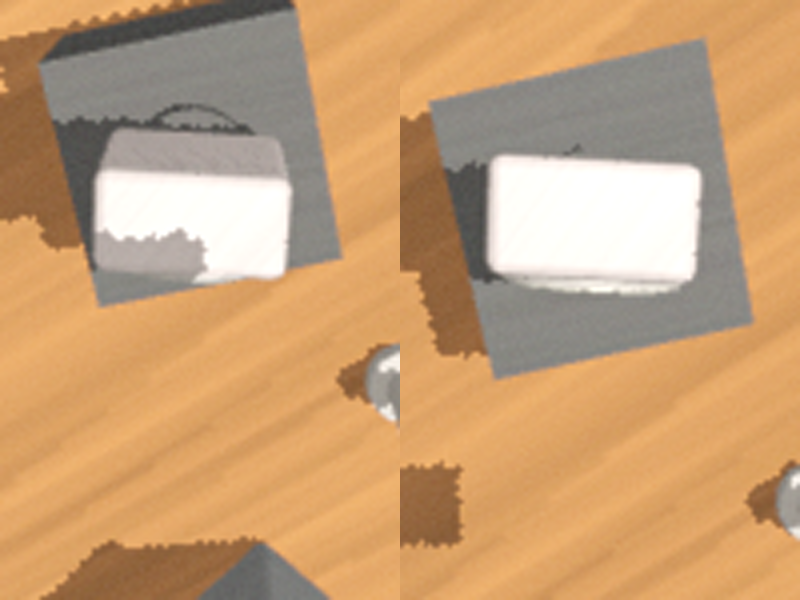

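In g1 the case-top corners are (97,170), (292,182), (287,279) and (95,267). In g2 they are (489,154), (701,167), (695,283) and (487,273). The white dial shows at the lower edge (590,288), so the dial faces outward.

```bash
python3 -c "
from h import *
np.set_printoptions(precision=4,suppress=True)
a,b=load('g1'),load('g2')
A=[(97,170),(292,182),(287,279),(95,267)];B=[(89,154),(301,167),(295,283),(87,273)]
P=[]
for p,q in zip(A,B):
    x,e=tri([a,b],[np.array([230,127])+np.array(p)/4-.4,np.array([231,46])+np.array(q)/4-.4]); P.append(x); print(x,e)
P=np.array(P); print(P.mean(0)); 
for c,C,o in((a,A,(230,127)),(b,B,(231,46))):
    Q=np.array([onz(c,np.array(o)+np.array(p)/4-.4,.132) for p in C]); print(Q.mean(0))
    for i in range(4): d=Q[(i+1)%4]-Q[i]; print(np.hypot(*d[:2]).round(4),np.degrees(np.arctan2(d[1],d[0])).round(1))
"; python3 off.py .605 -.268 .087
```

```text
[ 0.5765 -0.2779  0.1314] 0.2071629461119926
[ 0.6015 -0.2427  0.1319] 0.19522327639060677
[ 0.6206 -0.2553  0.1305] 0.2339090787928626
[ 0.5957 -0.2916  0.1275] 0.22547258993694186
[ 0.5986 -0.2669  0.1303]
[ 0.5983 -0.2664  0.132 ]
0.0432 54.5
0.0225 -33.6
0.0436 -125.6
0.0223 145.4
[ 0.5985 -0.2669  0.132 ]
0.0432 54.7
0.0228 -33.8
0.0435 -124.7
0.0233 145.3
tcp [ 0.6653 -0.3056  0.2711] tool y deg 58.01 tilt 0.01 move mm [ 7.11e+01 -1.00e-01  1.84e+02]
```

Gauge case at (0.5985, -0.2667), top z = 0.131, y axis at 55°. Approach now.

```bash
python3 -m pendant '{"delta_pos":[[45,-1,0],[77.2,-2.4,0],[77.2,-2.4,40],[77.2,-2.4,85],[77.2,-2.4,85],[77.2,-2.4,85],[77.2,-2.4,85]],"rotation":[[0,0,0.02],[0,0,0.052],[0,0,0.052],[0,0,0.052],[0,0,0.052],[0,0,0.052],[0,0,0.052]]}' 74; python3 off.py .5985 -.2667 .087
```

```text
clock: 17.6
eef_pos: [0.5997, -0.2678, 0.1887]
ee_rot: [0.002, 0.301, 0.954, -0.0]
contact_force: [0.2, -0.3, 0.3]
width: 0.0738
grip_force: 0.0
tcp [ 0.5997 -0.2678  0.1887] tool y deg 55.01 tilt 0.21 move mm [2.000e+00 1.000e-01 1.017e+02]
```

```bash
python3 -m pendant '{"delta_pos":[[1.5,0,35],[1.5,0,70],[1.5,0,92],[1.5,0,100],[1.5,0,101],[1.5,0,101]],"rotation":[[0,0,0],[0,0,0],[0,0,0],[0,0,0],[0,0,0],[0,0,0]]}' 74; python3 off.py .5985 -.2667 .087
python3 -m pendant '{"delta_pos":[[0,0,0],[0,0,0],[0,0,0],[0,0,0],[0,0,0],[0,0,0],[0,0,0]],"rotation":[[0,0,0],[0,0,0],[0,0,0],[0,0,0],[0,0,0],[0,0,0],[0,0,0]]}' 30; python3 off.py .5985 -.2667 .167
```

```text
clock: 18.2
eef_pos: [0.5986, -0.267, 0.0868]
ee_rot: [0.001, 0.301, 0.954, -0.0]
contact_force: [0.1, -0.2, 0.1]
width: 0.0737
grip_force: 0.0
tcp [ 0.5986 -0.267   0.0868] tool y deg 55.0 tilt 0.15 move mm [ 0.2  0.2 -0.2]
clock: 18.9
eef_pos: [0.5982, -0.2667, 0.0862]
ee_rot: [0.001, 0.301, 0.954, 0.0]
contact_force: [-0.8, 0.6, 8.1]
width: 0.0433
grip_force: 61.1
tcp [ 0.5982 -0.2667  0.0862] tool y deg 55.01 tilt 0.12 move mm [ -0.4   0.2 -80.8]
```

Gripped. Tip should be about 75 mm below the TCP. Lift straight up.

```bash
python3 -m pendant '{"delta_pos":[[0,0,-10],[0,0,-30],[0,0,-60],[0,0,-90],[0,0,-115],[0,0,-115],[0,0,-115]],"rotation":[[0,0,0],[0,0,0],[0,0,0],[0,0,0],[0,0,0],[0,0,0],[0,0,0]]}'; python3 off.py .5108 -.0226 .2
```

```text
clock: 19.6
eef_pos: [0.5974, -0.2663, 0.1999]
ee_rot: [0.0, 0.301, 0.954, 0.0]
contact_force: [-0.2, 0.1, -2.2]
width: 0.0433
grip_force: 61.5
tcp [ 0.5974 -0.2663  0.1999] tool y deg 55.0 tilt 0.02 move mm [ 2.108e+02  1.500e+02 -1.000e-01]
```

```bash
python3 -m pendant '{"delta_pos":[[30,22,0],[65,46,0],[100,71,0],[135,96,0],[170,121,0],[200,142,0],[211,150,0],[211,150,0],[211,150,0]],"rotation":[[0,0,-0.04],[0,0,-0.1],[0,0,-0.16],[0,0,-0.22],[0,0,-0.277],[0,0,-0.277],[0,0,-0.277],[0,0,-0.277],[0,0,-0.277]]}'; python3 off.py .5108 -.0226 .142
```

```text
clock: 20.5
eef_pos: [0.5103, -0.023, 0.199]
ee_rot: [-0.001, 0.166, 0.986, -0.0]
contact_force: [0.3, -0.8, -1.8]
width: 0.0437
grip_force: 61.6
tcp [ 0.5103 -0.023   0.199 ] tool y deg 70.88 tilt 0.08 move mm [-0.4  0.6 57. ]
```

```bash
python3 -m pendant '{"delta_pos":[[-0.4,0.6,20],[-0.4,0.6,38],[-0.4,0.6,49],[-0.4,0.6,53],[-0.4,0.6,53],[-0.4,0.6,53]],"rotation":[[0,0,0],[0,0,0],[0,0,0],[0,0,0],[0,0,0],[0,0,0]]}'; python3 off.py .5108 -.0226 .1292
python3 -c "
from h import *
s=save('side','side2'); T=r.read_state()['eef_pos']; w=wsave('w11')
print('mark',proj(s,(.5108,-.0226,.062)),'tip exp',proj(s,np.array(T)-[0,0,.0752]),'wrist mark',proj(w,(.5108,-.0226,.062)),proj(w,np.array(T)-[0,0,.0752]))
m=np.hstack([cv2.resize(s['color'][180:270,210:310],(400,360),interpolation=cv2.INTER_CUBIC),cv2.resize(w['color'][100:280,180:380],(400,360),interpolation=cv2.INTER_CUBIC)]); cv2.imwrite('pics/f.png',m[:,:,::-1])"
```

```text
clock: 21.1
eef_pos: [0.5117, -0.0224, 0.1474]
ee_rot: [0.0, 0.166, 0.986, 0.0]
contact_force: [0.4, 0.8, -0.9]
width: 0.0435
grip_force: 61.6
tcp [ 0.5117 -0.0224  0.1474] tool y deg 70.85 tilt 0.05 move mm [ 0.8 -0.5 18.2]
mark [258.42175468 223.88018151] tip exp [258.59998856 220.46338614] wrist mark [281.4424906  209.63358244] [282.34257493 215.5251685 ]
```

View pics/f.png

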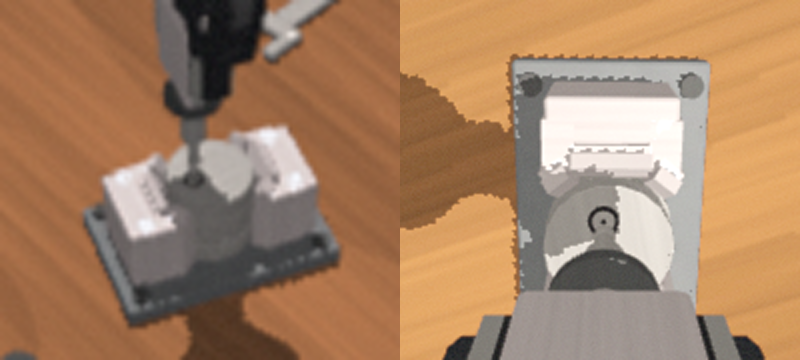

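The side crop shows the gauge upright over the disc. In the wrist crop the mark ring is at (603,221), i.e. full-image (281.5,210.5), with the tip right beside it, both as predicted. Press gently.

```bash
python3 -m pendant '{"delta_pos":[[0.8,-0.5,4],[0.8,-0.5,8],[0.8,-0.5,10],[0.8,-0.5,12],[0.8,-0.5,13],[0.8,-0.5,14],[0.8,-0.5,14],[0.8,-0.5,14]],"rotation":[[0,0,0],[0,0,0],[0,0,0],[0,0,0],[0,0,0],[0,0,0],[0,0,0],[0,0,0]]}'; python3 off.py .5108 -.0226 .1292; python3 -c "
from h import *
import time
print(r.read_state()['contact_force'])"
```

```text
clock: 22.0
eef_pos: [0.5103, -0.0222, 0.1328]
ee_rot: [-0.0, 0.166, 0.986, 0.0]
contact_force: [-0.7, 0.3, -0.0]
width: 0.0436
grip_force: 61.5
tcp [ 0.5103 -0.0222  0.1328] tool y deg 70.88 tilt 0.01 move mm [-0.6 -0.2  3.6]
[-0.65322988  0.2895881  -0.00502591]
```

The force is about 1.6 N above the free-hanging reading, as expected for 4.4 mm. Continue to 8 mm.

```bash
python3 -m pendant '{"delta_pos":[[0,0,1],[0,0,2],[0,0,3],[0,0,3.6],[0,0,3.6],[0,0,3.6],[0,0,3.6],[0,0,3.6]],"rotation":[[0,0,0],[0,0,0],[0,0,0],[0,0,0],[0,0,0],[0,0,0],[0,0,0],[0,0,0]]}'; python3 off.py .5108 -.0226 .1292; python3 -c "
from h import *
w=[]
for i in range(8):
    c=wsave('z'); s=r.read_state(); w.append(np.r_[s['contact_force'],s['eef_pos']])
print(np.mean(w,0).round(4),np.std(w,0).round(4))
print(circ(c,(.5108,-.0226,.062),.006))"
```

```text
clock: 22.8
eef_pos: [0.5104, -0.0222, 0.1292]
ee_rot: [0.0, 0.166, 0.986, 0.0]
contact_force: [-0.6, -0.3, 0.7]
width: 0.0437
grip_force: 61.6
tcp [ 0.5104 -0.0222  0.1292] tool y deg 70.88 tilt 0.01 move mm [-0.5 -0.2  0. ]
[-0.7375  0.5231  0.5719  0.5104 -0.0222  0.1292] [0.3722 0.4872 0.3888 0.     0.     0.    ]
(array([282.11011443, 220.37924201]), 33.38957224232894, [(array([282.25, 221.5 ]), np.float32(34.3), array([ 0.5116, -0.0228,  0.062 ])), (array([270.5 , 185.75]), np.float32(30.8), array([ 0.4847, -0.0218,  0.062 ]))])
```

The force rise is about 2.3 N, which puts the plunger about 7–8 mm in. The tip is within about 1 mm of the mark and the gauge is steady. Handing in.

```bash
python3 -c "
from bench import r
print(r.finish_job())"
```

```text
the job is handed in; nothing more can be done
None
```

The job is handed in at about 23 s of the 67 s allowed, verdict not shown: spacer and disc are stacked flat on the hub, and the gauge is held upright about 1 mm from the mark by measurement, plunger about 7–8 mm in at roughly 2.3 N.

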